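# Seat the backplate and unlatch the press arm

### The arm

A 7-joint arm with a two-finger parallel gripper is mounted at the origin on the work surface; the furniture and walls round the work are solid. World frame = base frame: x ahead of the robot, y to its left, z up, the work surface at z = 0. Lengths are in m, angles in degrees, forces in N, time in s.
With the tool pointing down it reaches from about 0.425 to 0.875 m from the base axis. Payload 4.7 kg.
Tool frame: the origin (TCP) lies at the centre of the arm's flange, where the gripper is bolted on; the fingertips stand 182 mm ahead of it and the grasp point (between the pads) lies 164 mm ahead of it; z points along the fingers, x is the direction in which the jaws open and shut, and the axes are right-handed (so a half turn about z gives the same grasp; the last joint's range is limited). The gripper opens to 87 mm and grips with 3 to 60 N. Pads are 19 mm wide; open, the fingers measure 117 mm over their backs; the gripper's body (75 mm by 190 mm) begins 51 mm behind the grasp point.
Start: joints at [72.542, 18.392, -4.016, 83.108, 1.295, 78.541, -3.26], TCP at [0.204, -0.617, 0.405] pointing down, gripper open.
Joint ranges: [-163.93, 163.93], [-17.29, 119.83], [-79.2, 71.16], [3.27, 140.29], [-89.18, 269.18], [5.43, 117.66], [-154.24, 154.24]. Speed limits (degrees/s): [147.25, 147.25, 180, 180, 180, 180, 180].

### API

Orientations are given as [roll, pitch, yaw] about the fixed x, y, z axes, in that order (R = Rz(yaw) Ry(pitch) Rx(roll)).
In Python, from cell import env gives the robot as it stands. The module is installed in compiled form; this text tells all that it offers.
- The arm moves only by the tool carry_out, never from a script. Its argument "increments" is a list of rows, each a list of 5 numbers: the shift along the world's x, y, z in m, then the turn about the world's z in degrees, then the gripper's target within -1 to 1 (shut at 1, half-way at 0, fully open at -1). In form: [[dx, dy, dz, spin, jaw], ...]. A call has 1 to 20 rows; each row is the pose to reach, as a shift and turn from the pose commanded when the call began; what a row does not reach only later rows make up. A row lasts 1/10 s, in which the tool goes at most 50 mm and 8.59 degrees, less where a joint would pass 70% of its speed; a pose out of reach is approached as far as the arm can. A call with a gripper value outside its range is refused whole. The fingers move at their own pace and stop on an object; "grip_force" is the grip in N (left out, the last holds). Time passes only in rows, so rows that repeat a pose let the fingers close. It gives the time, the measured TCP pose, the force and the opening at its end, in the units of the state.
- env.get_obs(): the state, without advancing time (a new reading comes with each control period).
- env.read_camera(name): name is "scene" or "top"; returns (picture, depth): 420x560x3 uint8, red, green, blue; 420x560 float32, m along the optical axis (not along the pixel's ray), 0 where there is no reading.
- env.get_calibration(name): a dict with "K" (3x3 intrinsics, pixels), "camera_from_world" (4x4, takes a point from world to camera coordinates). Camera axes: x right, y down, z forward; pixel columns grow to the right and rows downward; lengths in m; the calibration is good to about 2 mm. A picture is of the moment at which its call begins. get_calibration takes no time and is no camera call.
- env.sign_off(): hands the job in, once; it reports no verdict.
The state is a dict: "time_s": time; "qpos": joint angles; "joint_velocities": joint speeds; "effort": joint torques, N m; "tool_pos": TCP position; "tool_rot": TCP orientation; "force": force on the tool from outside, world axes, zero at the start; "wrist_torque": the same for the moment, N m; "grip_width": finger opening in m.
Only numpy, scipy, OpenCV 4.12 (cv2) and the standard library are available. Lean on these libraries where they do the work, as an engineer would, in place of code of your own. Each camera call takes 0.05 s, during which the arm holds its last target.

### The job

Get the specimen press ready for closing: lower the loose backplate over the two locating pins of the mould half until it lies flush, and only then let go of it. Then pull the red latch knob sideways against its spring, lift the blue clamp arm off its parking ball and keep holding it raised, some 30 degrees up (between 20 and 55), still and without letting go: the job finishes while the robot holds the arm up. Leave the glassware and other things around as they are.

Things in the scene. Friction and masses are not known exactly. Their poses are not given: they have to be found in the camera images.
- press: Fixed specimen press; origin on the worktop under the arm's hinge, z up. Base 130 (x) x 390 mm (y -180 to +210), 15 thick. At -y a steel mould half 106 x 76 mm, flat top 45 mm up, with two brass pins; in the middle a grey hinge tower 50 x 44 mm, 124 high; at +y a steel ball on a post. Blue clamp arm lies along +y, its head over the ball; red latch knob points to -x.
- nest (a point): Centre of the mould half's top face (press x 0, y -115, z 45 mm), midway between the two locating pins; axes as the press. Pins 38 mm either side of it along the press's x, 8 mm in diameter, 20 mm high, last 5 mm tapered. The middle of the backplate's underside lies here when seated.
- hinge (a point): Hinge axis of the clamp arm (along the press's x), at press x 0, y 0, 108 mm above the worktop.
- tongue (a joint): Clamp arm angle, rad: 0 parked level on the ball (a stop), positive as its +y end rises about the hinge. Arm and latch weigh about 0.4 kg and fall back when let go. While the latch is home the arm can rise only 0.01 to 0.02 rad.
- latch (a joint): Spring latch in the arm's head, m: 0 home (locked under the ball), grows to 0.014 (stop) as the red knob is pulled along the press's -x, straight out of the head. The spring resists with 4 N at 0 and 9 N at the stop and draws it home when released. From about 0.007 the arm is free; with the head 20 mm up the latch no longer matters.
- latch_grip (a point): Middle of the latch's bare round steel stem, where to grip it: along the press's x, 12 mm in diameter, about 40 mm free between head and red knob (disc 28 mm across, 8 thick). Parked: press x -46, y +170, z 93 mm, free below and on both y sides. The head beside it reaches 36 mm above the stem's axis. Moves with latch and arm.
- backplate_grip (a point): Centre of the black boss on the loose aluminium backplate, 27 mm above the plate's underside; axes as the plate. Plate 106 (x) x 76 (y) x 10 mm, two through holes 10.5 mm in diameter 38 mm either side of the middle along x; same when turned half a turn. Boss 40 (x) x 22 mm (y), 34 mm high above the plate. 0.25 kg. Starts flat on the worktop.
- volumetric: Bystander, loose: slim volumetric flask, 190 mm tall, blue stopper. Origin at the centre of its underside. Not to be disturbed.
- erlenmeyer: Bystander, loose: small clear conical flask, 107 mm tall. Origin at the centre of its underside. Not to be disturbed.
- sample_pot0: Bystander, loose: white sample pot with red lid, 68 mm across, 63 mm tall. Origin at the centre of its underside. Not to be disturbed.
- beaker_100: Bystander, loose: clear glass beaker, 53 mm across, 68 mm tall. Origin at the centre of its underside. Not to be disturbed.
- amber_bottle: Bystander, loose: amber bottle with black cap, 53 mm across, 109 mm tall. Origin at the centre of its underside. Not to be disturbed.
- petri_dish: Bystander, loose: closed petri dish, 60 mm across, 13 mm high. Origin at the centre of its underside. Not to be disturbed.
- tape_roll: Bystander, loose: roll of label tape lying flat, 65 mm across, 19 mm high. Origin at the centre of its underside. Not to be disturbed.
- timer: Bystander, loose: small white lab timer, 60 x 66 x 18 mm. Origin at the centre of its underside. Not to be disturbed.

How it is judged:
By the outcome, as a careful person would: the job done as asked, in the order asked, and still so for the second after the job is handed in, while the arm keeps its last pose, push and grip.
It also fails if it takes over 48 s, if anything falls off the work surface, if the arm or the gripper's body presses on something with over 40 N, if the wrist force passes 120 N, or if a joint passes its speed limit or range.

## Working session

There is one attempt and no reset: what is moved stays moved. The work goes in short steps, Python scripts to look and compute and a tool call to move; the robot and the scene stay as the last step left them, time stands still between calls to the robot, and variables do not carry over. Pictures are saved under pics/ and viewed, and the job is handed in when it is done.

Besides the shell and the picture viewer there is one more tool, called after "Call:" as name(argument=value, ...), one argument or row to a line, values as JSON. carry_out: Moves the arm, as the interface text tells. Its arguments: {"type":"object","properties":{"increments":{"type":"array"},"grip_force":{"type":"number"}},"required":["increments"]}

```bash
mkdir -p pics
cat > h.py <<'E'
import numpy as np, cv2
from cell import env
def look(n,tag):
    p,d=env.read_camera(n); cv2.imwrite(f'pics/{tag}.png',p[:,:,::-1]); np.savez(f'{tag}.npz',p=p,d=d); return p,d
def cal(n):
    c=env.get_calibration(n); return np.array(c['K']),np.array(c['camera_from_world'])
def plane(n,u,v,z):
    K,T=cal(n); R=T[:3,:3];t=T[:3,3]; c=-R.T@t; r=R.T@np.linalg.inv(K)@np.array([u,v,1.]); return c+r*(z-c[2])/r[2]
def proj(n,P):
    K,T=cal(n); q=K@(T[:3,:3]@np.array(P)+T[:3,3]); return q[:2]/q[2]
def cloud(n,d):
    K,T=cal(n); v,u=np.mgrid[:d.shape[0],:d.shape[1]]
    X=np.stack([(u-K[0,2])/K[0,0]*d,(v-K[1,2])/K[1,1]*d,d],-1)
    return (X-T[:3,3])@T[:3,:3]
E
python3 - <<'E'
from h import *
for n in('scene','top'):
    look(n,n+'0'); K,T=cal(n); print(K.round(1).tolist(),(-T[:3,:3].T@T[:3,3]).round(3),T[:3,:3].round(3).tolist())
o=env.get_obs(); print({k:np.round(v,3).tolist() for k,v in o.items()})
E
```

```text
[[486.0, 0.0, 277.4], [0.0, 486.0, 209.5], [0.0, 0.0, 1.0]] [ 0.682 -0.622  1.312] [[0.988, 0.155, 0.008], [0.141, -0.876, -0.461], [-0.064, 0.457, -0.887]]
[[492.3, 0.0, 276.9], [0.0, 492.3, 208.9], [0.0, 0.0, 1.0]] [0.433 0.033 1.341] [[0.002, -1.0, 0.007], [-0.991, -0.003, -0.131], [0.131, -0.006, -0.991]]
{'time_s': 0.1, 'qpos': [72.542, 18.435, -4.014, 83.169, 1.293, 78.541, -3.26], 'joint_velocities': [-0.043, -0.046, 0.063, -0.081, -0.008, -0.053, 0.019], 'effort': [0.0, -49.257, -0.405, -31.34, -0.064, 0.04, 0.0], 'tool_pos': [0.204, -0.617, 0.404], 'tool_rot': [179.996, 0.1, -71.734], 'force': [-0.249, 0.058, 0.445], 'wrist_torque': [0.003, -0.021, 0.017], 'grip_width': 0.087}
```

View pics/scene0.png

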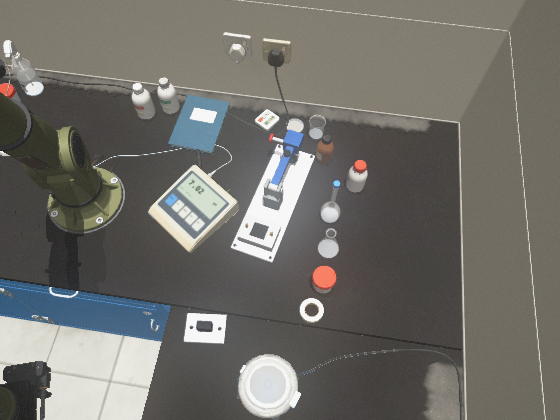

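View pics/top0.png

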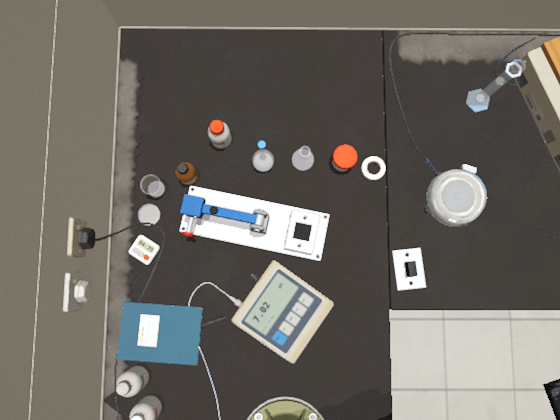

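The scene view shows the press around (275,200) and the backplate at (205,328). In the top view the press runs from (185,210) to (327,235), with the arm head and red knob near (190,215) and the backplate at (409,269). I'll zoom in to measure these.

Run:
```python
from h import *
a=np.load('top0.npz')['p'];b=np.load('scene0.npz')['p']
f=lambda im,x,y,w,h,s:cv2.resize(im[y:y+h,x:x+w,::-1],None,fx=s,fy=s,interpolation=cv2.INTER_CUBIC)
cv2.imwrite('pics/c1.png',f(a,135,160,200,110,4)); cv2.imwrite('pics/c2.png',f(a,385,240,60,60,8)); cv2.imwrite('pics/c3.png',f(b,225,100,140,165,3.6))
cv2.imwrite('pics/c4.png',f(b,180,305,55,45,10))
```

```text
(no output)
```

View pics/c1.png

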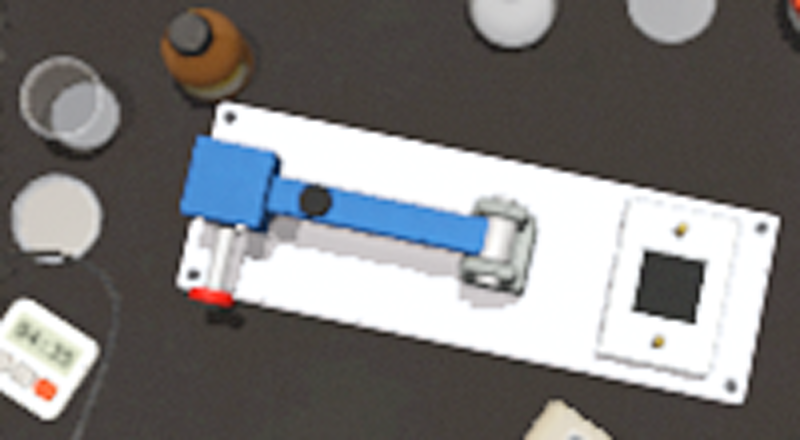

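View pics/c2.png

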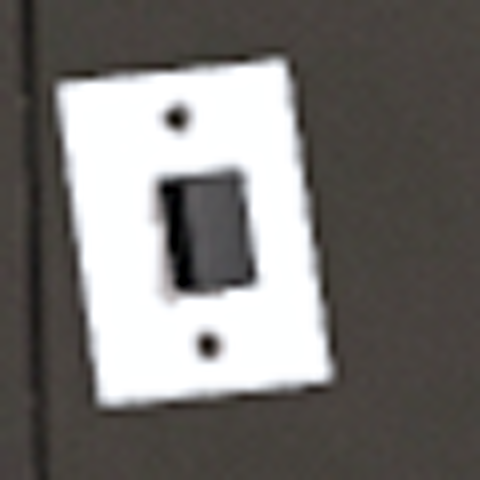

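View pics/c3.png

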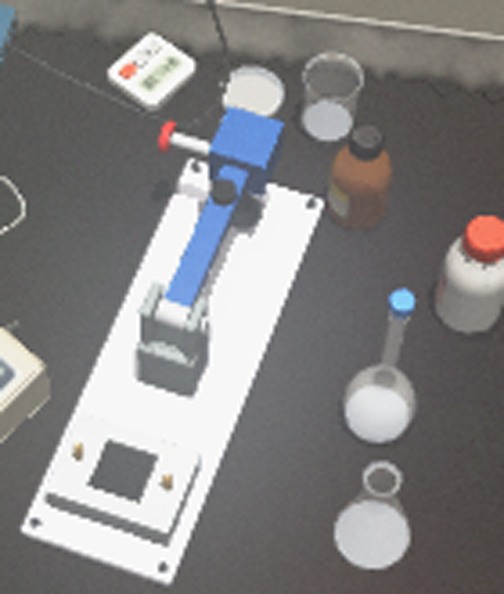

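View pics/c4.png

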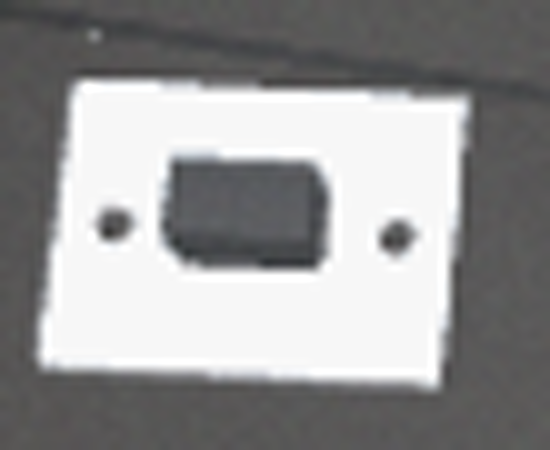

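```bash
cat > m.py <<'E'
from h import *
def sub(x0,y0,s,c): return (x0+(c[0]+.5)/s-.5, y0+(c[1]+.5)/s-.5)
def quadrect(n,mask,z):
    cs,_=cv2.findContours(mask.astype(np.uint8),cv2.RETR_EXTERNAL,cv2.CHAIN_APPROX_NONE)
    c=max(cs,key=cv2.contourArea)[:,0]
    P=np.array([plane(n,u,v,z)[:2] for u,v in c],np.float32)
    return cv2.minAreaRect(P*1000)
def blob(im,mask,w=None):
    v,u=np.nonzero(mask); return u.mean(),v.mean(),len(u)
E
python3 - <<'E'
from m import *
for n in('top','scene'):
    z=np.load(n+'0.npz');p=z['p'].astype(int);d=z['d'];C=cloud(n,d)
    white=(p.min(2)>150)
    box={'top':(385,240,60,60),'scene':(180,305,55,45)}[n]
    m=np.zeros(white.shape,bool);x,y,w,h=box;m[y:y+h,x:x+w]=white[y:y+h,x:x+w]
    print(n,'plate rect',quadrect(n,m,.010))
    # boss: high-z points
    bm=np.zeros_like(m);bm[y:y+h,x:x+w]=(C[y:y+h,x:x+w,2]>.035)
    print(' boss depth',C[bm].mean(0).round(4),C[bm].min(0).round(3),C[bm].max(0).round(3))
    hs={'top':[(178,118),(208,346)],'scene':[(114,224),(397,238)]}[n]; s={'top':8,'scene':10}[n]
    H=[plane(n,*sub(x,y,s,c),.009)for c in hs]; print(' holes',np.round(H,4).tolist(),'mid',np.mean(H,0).round(4),'ang',np.degrees(np.arctan2(*(H[1]-H[0])[1::-1])))
    b={'top':(280,205,50,60),'scene':(228,215,60,50)}[n]
    x,y,w,h=b; hsv=cv2.cvtColor(z['p'],cv2.COLOR_RGB2HSV)
    bm=np.zeros_like(m);bm[y:y+h,x:x+w]=(hsv[y:y+h,x:x+w,1]>60)&(hsv[y:y+h,x:x+w,2]>70)
    k,l,st,ce=cv2.connectedComponentsWithStats(bm.astype(np.uint8))
    print(' brass',[(s[4],c.round(1).tolist(),plane(n,*c,.055).round(4).tolist()) for s,c in zip(st[1:],ce[1:])])
    # red knob
    x,y,w,h={'top':(175,195,40,50),'scene':(262,125,30,30)}[n]
    rm=np.zeros_like(m);q=p[y:y+h,x:x+w];rm[y:y+h,x:x+w]=(q[...,0]>120)&(q[...,1]<80)
    print(' red',blob(p,rm)[:3],C[rm].mean(0).round(4),np.ptp(C[rm],0).round(3))
    q=p;bl=(q[...,2]>120)&(q[...,0]<90)&(C[...,2]>.115)&(C[...,2]<.145)
    x,y,w,h={'top':(175,185,100,60),'scene':(250,120,60,90)}[n];mm=np.zeros_like(m);mm[y:y+h,x:x+w]=bl[y:y+h,x:x+w]
    print(' head top rect',quadrect(n,mm,.129),C[mm][:,2].mean())
    # mould top
    x,y,w,h=b;mm=np.zeros_like(m);mm[y:y+h,x:x+w]=abs(C[y:y+h,x:x+w,2]-.045)<.006
    mm=cv2.morphologyEx(mm.astype(np.uint8),cv2.MORPH_OPEN,np.ones((5,5)))
    print(' mould rect',quadrect(n,mm,.045),C[mm>0][:,2].mean())
E
```

```text
top plate rect ((448.36541748046875, -330.5634460449219), (108.54969024658203, 78.25467681884766), 6.141347408294678)
 boss depth [ 0.4485 -0.3062  0.1224] [ 0.431 -0.342  0.035] [0.47  0.033 1.341]
 holes [[0.4864, -0.3272, 0.009], [0.4103, -0.3348, 0.009]] mid [ 0.4483 -0.331   0.009 ] ang -174.28602233498444
 brass [(np.int32(6), [304.8, 217.0], [0.5817, -0.0491, 0.055]), (np.int32(4), [299.2, 245.0], [0.5081, -0.0342, 0.055])]
 red (np.float64(187.19354838709677), np.float64(233.83870967741936), 31) [0.5339 0.2533 0.0866] [0.011 0.043 0.113]
 head top rect ((599.5812377929688, 226.12059020996094), (73.23176574707031, 49.52910614013672), 77.62743377685547) 0.12398293390511203
 mould rect ((545.6624755859375, -40.59019470214844), (75.71758270263672, 105.14105224609375), 78.70734405517578) 0.045186503144383
scene plate rect ((451.5224304199219, -333.84283447265625), (107.75605773925781, 77.25662994384766), 6.25741720199585)
 boss depth [ 0.469  -0.3556  0.1353] [ 0.431 -0.622  0.035] [ 0.682 -0.322  1.312]
 holes [[0.4138, -0.3379, 0.009], [0.4894, -0.3297, 0.009]] mid [ 0.4516 -0.3338  0.009 ] ang 6.175560601299514
 brass [(np.int32(4), [246.2, 224.0], [0.5101, -0.0347, 0.055]), (np.int32(3), [271.0, 233.0], [0.5848, -0.0514, 0.055])]m.py:9: RuntimeWarning: Mean of empty slice.
  v,u=np.nonzero(mask); return u.mean(),v.mean(),len(u)
  ret = ret.dtype.type(ret / rcount)
<stdin>:21: RuntimeWarning: Mean of empty slice.
  ret = um.true_divide(
Traceback (most recent call last):
ValueError: zero-size array to reduction operation maximum which has no identity
```

Call:
carry_out(
  increments=[
    [0.02, 0.024, 0, -1, -1],
    [0.05, 0.058, 0, -2, -1],
    [0.08, 0.093, 0, -4, -1],
    [0.112, 0.13, 0, -6, -1],
    [0.145, 0.168, 0, -8, -1],
    [0.178, 0.206, -0.02, -10, -1],
    [0.208, 0.241, -0.05, -12, -1],
    [0.23, 0.267, -0.08, -12.1, -1],
    [0.242, 0.281, -0.11, -12.1, -1],
    [0.246, 0.285, -0.125, -12.1, -1],
    [0.246, 0.285, -0.13, -12.1, -1],
    [0.246, 0.285, -0.13, -12.1, -1],
    [0.246, 0.285, -0.13, -12.1, -1],
  ],
)

```text
time_s: 1.4
tool_pos: [0.4491, -0.3344, 0.2762]
tool_rot: [-179.9, -0.1, -84.0]
force: [-1.0, -0.9, 0.4]
grip_width: 0.087
```

Run:
```python
from m import *
o=env.get_obs(); print({k:np.round(v,4).tolist() for k,v in o.items()})
for n in('top','scene'):
    look(n,n+'1')
    d=np.load(n+'0.npz')['d'];p=np.load(n+'0.npz')['p'].astype(int);C=cloud(n,d)
    x,y,w,h={'top':(175,185,100,70),'scene':(250,120,60,90)}[n]
    for nm,f in dict(red=lambda q:(q[...,0]>120)&(q[...,1]<80),blue=lambda q:(q[...,2]>120)&(q[...,0]<90),black=lambda q:q.max(-1)<60).items():
        m=np.zeros(d.shape,bool);m[y:y+h,x:x+w]=f(p[y:y+h,x:x+w])&(C[y:y+h,x:x+w,2]>.07)
        if m.sum(): 
            R=np.array([[.981,-.196],[.196,.981]]); Q=C[m].copy(); Q[:,:2]=(Q[:,:2]-[.568,.0718])@R.T
            print(n,nm,m.sum(),'press frame min/med/max',np.percentile(Q,[3,50,97],axis=0).round(3).tolist())
a=cv2.resize(np.load('top1.npz')['p'][190:330,330:480,::-1],None,fx=4,fy=4);cv2.imwrite('pics/d1.png',a)
a=cv2.resize(np.load('scene1.npz')['p'][250:380,120:290,::-1],None,fx=4,fy=4);cv2.imwrite('pics/d2.png',a)
print(proj('top',[.45,-.3323,.044]),proj('scene',[.45,-.3323,.044]))
```

```text
{'time_s': 1.4, 'qpos': [48.6054, 14.0469, -16.5957, 104.4634, 4.5745, 62.002, -53.6796], 'joint_velocities': [0.154, -0.5285, -0.3419, -0.2548, -0.1856, -0.0322, -0.075], 'effort': [-0.3662, -40.0637, -2.1346, -27.5895, -0.074, -0.0144, 0.0057], 'tool_pos': [0.4491, -0.3344, 0.2762], 'tool_rot': [-179.9401, -0.1281, -84.0173], 'force': [-1.0158, -0.9363, 0.4488], 'wrist_torque': [-0.0304, 0.0735, -0.0241], 'grip_width': 0.087}
top red 26 press frame min/med/max [[-0.072, 0.158, 0.093], [-0.069, 0.167, 0.104], [-0.066, 0.18, 0.111]]
top blue 831 press frame min/med/max [[-0.021, 0.013, 0.112], [-0.0, 0.139, 0.121], [0.021, 0.191, 0.133]]
top black 21 press frame min/med/max [[-0.124, -0.065, 0.088], [-0.001, 0.11, 0.127], [0.017, 0.121, 1.341]]
scene blue 15 press frame min/med/max [[-0.02, 0.141, 0.092], [0.004, 0.143, 0.121], [0.029, 0.187, 0.128]]
[412.78450483 267.7262765 ] [202.97498434 323.70111702]
```

View pics/d1.png

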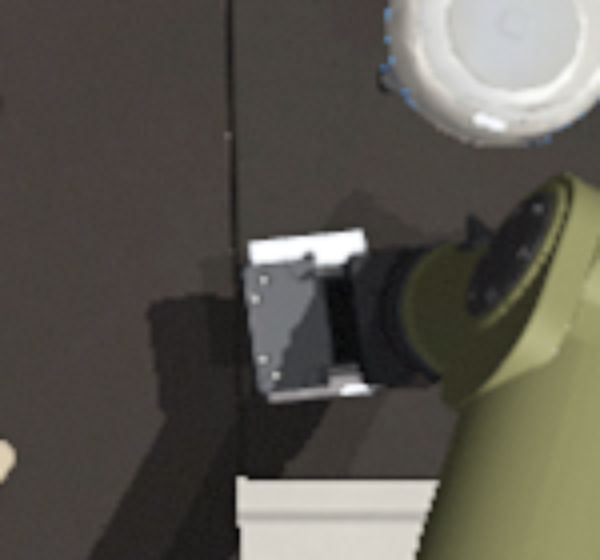

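View pics/d2.png

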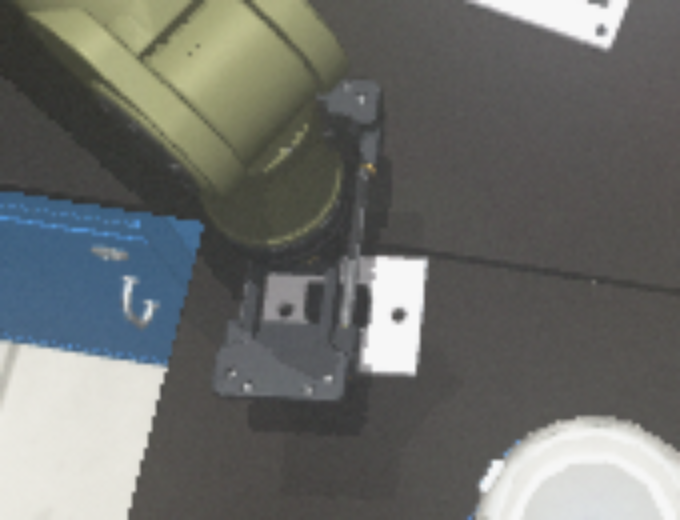

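The top and scene views both show the gripper straddling the boss (top pixel about (413,268)), with its long side along the plate's y. Next I lower and grip.

Call:
carry_out(
  increments=[
    [0, 0, -0.02, 0, -1],
    [0, 0, -0.04, 0, -1],
    [0, 0, -0.06, 0, -1],
    [0, 0, -0.07, 0, -1],
    [0, 0, -0.075, 0, -1],
    [0, 0, -0.075, 0, -1],
    [0, 0, -0.075, 0, 1],
    [0, 0, -0.075, 0, 1],
    [0, 0, -0.075, 0, 1],
    [0, 0, -0.075, 0, 1],
    [0, 0, -0.075, 0, 1],
    [0, 0, -0.075, 0, 1],
    [0, 0, -0.075, 0, 1],
    [0, 0, -0.075, 0, 1],
  ],
  grip_force=40,
)

```text
time_s: 2.9
tool_pos: [0.4497, -0.3323, 0.1998]
tool_rot: [180.0, -0.0, -83.8]
force: [-0.4, -0.2, 0.8]
grip_width: 0.0309
```

Call:
carry_out(
  increments=[
    [0, 0, 0, 0, 1],
    [0, 0, 0, 0, 1],
    [0, 0, 0, 0, 1],
  ],
)

```text
time_s: 3.2
tool_pos: [0.4497, -0.3323, 0.1998]
tool_rot: [-180.0, -0.0, -83.8]
force: [0.3, -0.8, 0.1]
grip_width: 0.0213
```

Call:
carry_out(
  increments=[
    [0, 0, 0.01, 0, 1],
    [0, 0, 0.03, 0, 1],
    [0, 0, 0.055, 0, 1],
    [0.002, 0.006, 0.08, -1, 1],
    [0.006, 0.02, 0.09, -2, 1],
    [0.014, 0.044, 0.09, -3, 1],
    [0.024, 0.072, 0.09, -5, 1],
    [0.034, 0.102, 0.09, -7, 1],
    [0.044, 0.132, 0.09, -9, 1],
    [0.054, 0.162, 0.09, -11, 1],
    [0.064, 0.192, 0.09, -13, 1],
    [0.074, 0.222, 0.09, -15, 1],
    [0.084, 0.252, 0.09, -17, 1],
    [0.092, 0.276, 0.09, -17.5, 1],
    [0.0955, 0.287, 0.09, -17.5, 1],
    [0.0965, 0.29, 0.09, -17.5, 1],
    [0.0965, 0.29, 0.09, -17.5, 1],
    [0.0965, 0.29, 0.09, -17.5, 1],
    [0.0965, 0.29, 0.09, -17.5, 1],
  ],
)

```text
time_s: 5.1
tool_pos: [0.5459, -0.044, 0.2897]
tool_rot: [180.0, -0.0, -101.5]
force: [0.6, 0.3, -2.3]
grip_width: 0.0216
```

Run:
```python
from m import *
o=env.get_obs(); print({k:np.round(v,4).tolist() for k,v in o.items() if k[0] in 'tfg'})
for n in('top','scene'): look(n,n+'2')
a=cv2.resize(np.load('top2.npz')['p'][150:280,250:400,::-1],None,fx=4,fy=4);cv2.imwrite('pics/e1.png',a)
a=cv2.resize(np.load('scene2.npz')['p'][180:290,180:320,::-1],None,fx=5,fy=5,interpolation=cv2.INTER_CUBIC);cv2.imwrite('pics/e2.png',a)
```

```text
{'time_s': 5.1, 'tool_pos': [0.5459, -0.044, 0.2897], 'tool_rot': [179.9827, -0.0486, -101.4744], 'force': [0.6271, 0.2596, -2.3387], 'grip_width': 0.0216}
```

View pics/e1.png

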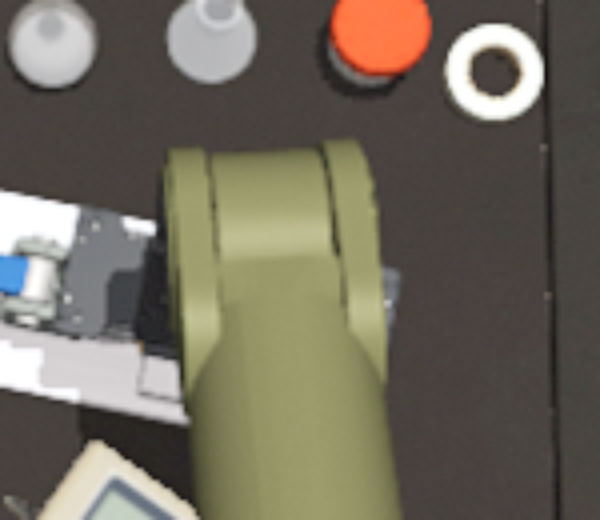

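View pics/e2.png

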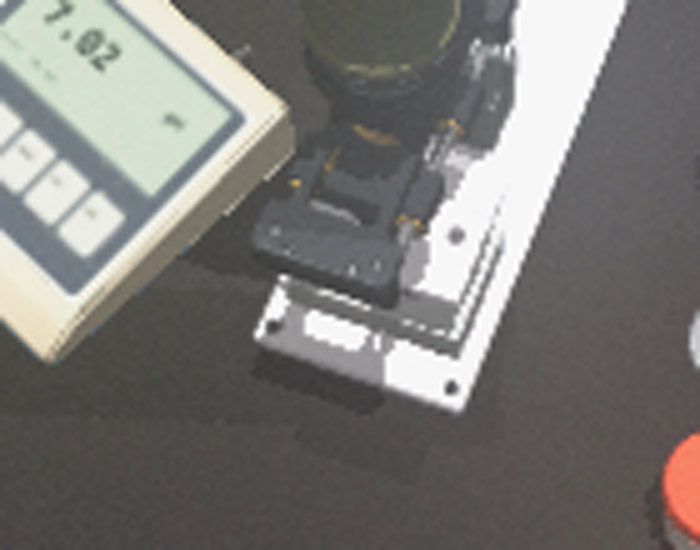

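The scene crop shows the raised plate's far hole at crop (456,236), which is full-image (270.8,226.8). I'll compare that with the pin in the same camera.

Run:
```python
from m import *
o=env.get_obs(); print(o['tool_pos'],o['tool_rot'],o['time_s'])
def wc(g,x,y,r,sign):  # weighted centroid
    for _ in range(5):
        vv,uu=np.mgrid[:420,:560]; k=(abs(uu-x)<=r)&(abs(vv-y)<=r)
        base=np.median(g[k]); w=np.clip(sign*(g-base),0,None)*k; w[w<.35*w.max()]=0
        x,y=(w*uu).sum()/w.sum(),(w*vv).sum()/w.sum()
    return x,y
s0=np.load('scene0.npz')['p'].astype(float);t0=np.load('top0.npz')['p'].astype(float);s2=np.load('scene2.npz')['p'].astype(float)
sat=lambda p:p.max(2)-p.min(2)
ps=[wc(sat(s0),*c,3,1) for c in((246.2,224),(271,233))]; pt=[wc(sat(t0),*c,3,1) for c in((299.2,245),(304.8,217))]
print('pins px',np.round(ps,2),np.round(pt,2))
for z in(.052,.055,.058):
    S=[plane('scene',*c,z)for c in ps];T=[plane('top',*c,z)for c in pt]
    for nm,Q in(('scene',S),('top',T)): print(z,nm,np.round(Q,4).tolist(),np.mean(Q,0).round(4),np.degrees(np.arctan2(Q[1][1]-Q[0][1],Q[1][0]-Q[0][0])).round(2),np.linalg.norm(Q[1]-Q[0]).round(4))
h=wc(s2.sum(2),270.8,226.8,3,-1); print('hole',h,plane('scene',*h,.0987))
# holes originally
hs=[wc(s0.sum(2),*c,3,-1) for c in((180+11.4-.5,305+22.4-.5),(180+39.7-.5,305+23.8-.5))]
ht=[wc(t0.sum(2),*c,3,-1) for c in((385+22.3-.5,240+14.8-.5),(385+26-.5,240+43.3-.5))]
for n,q in(('scene',hs),('top',ht)):
    Q=[plane(n,*c,.009)for c in q]; print(n,np.round(Q,4).tolist(),np.mean(Q,0).round(4),np.linalg.norm(Q[1]-Q[0]).round(4),np.degrees(np.arctan2(Q[1][1]-Q[0][1],Q[1][0]-Q[0][0])).round(2))
```

```text
[ 0.54601312 -0.04340491  0.28975177] [ 1.79988249e+02 -2.89197695e-02 -1.01434471e+02] 5.2
pins px [[246.32 224.26]
 [271.   232.6 ]] [[299.27 245.02]
 [305.02 216.54]]
0.052 scene [[0.51, -0.034, 0.052], [0.5843, -0.0488, 0.052]] [ 0.5472 -0.0414  0.052 ] -11.27 0.0758
0.052 top [[0.5082, -0.0344, 0.052], [0.5833, -0.0498, 0.052]] [ 0.5457 -0.0421  0.052 ] -11.61 0.0766
0.055 scene [[0.5104, -0.0354, 0.055], [0.5846, -0.0502, 0.055]] [ 0.5475 -0.0428  0.055 ] -11.27 0.0756
0.055 top [[0.508, -0.0343, 0.055], [0.5829, -0.0496, 0.055]] [ 0.5455 -0.0419  0.055 ] -11.61 0.0764
0.058 scene [[0.5108, -0.0368, 0.058], [0.5848, -0.0516, 0.058]] [ 0.5478 -0.0442  0.058 ] -11.27 0.0754
0.058 top [[0.5079, -0.0341, 0.058], [0.5826, -0.0494, 0.058]] [ 0.5452 -0.0418  0.058 ] -11.61 0.0763
hole (np.float64(270.7858223062382), np.float64(226.72533081285445)) [ 0.58449687 -0.05254168  0.0987    ]
scene [[0.4138, -0.3381, 0.009], [0.4893, -0.3296, 0.009]] [ 0.4515 -0.3339  0.009 ] 0.0759 6.45
top [[0.4866, -0.327, 0.009], [0.4101, -0.335, 0.009]] [ 0.4484 -0.331   0.009 ] 0.077 -174.08
```

Call:
carry_out(
  increments=[
    [0, 0.0005, -0.01, 0, 1],
    [0, 0.0005, -0.02, 0, 1],
    [0, 0.0005, -0.023, 0, 1],
    [0, 0.0005, -0.023, 0, 1],
    [0, 0.0005, -0.023, 0, 1],
    [0, 0.0005, -0.023, 0, 1],
  ],
)

```text
time_s: 5.8
tool_pos: [0.5464, -0.0417, 0.2671]
tool_rot: [-180.0, -0.0, -101.3]
force: [-0.4, -0.8, -3.0]
grip_width: 0.0218
```

Run:
```python
from m import *
look('scene','scene3')
o=env.get_obs(); print({k:np.round(v,4).tolist() for k,v in o.items() if k[0] in 'tfg'})
a=cv2.resize(np.load('scene3.npz')['p'][200:270,220:300,::-1],None,fx=8,fy=8,interpolation=cv2.INTER_CUBIC);cv2.imwrite('pics/e3.png',a)
for s in(-1,1):
  print(proj('scene',[.547+s*.038*.981,-.042-s*.038*.196,.065+.01]))
```

```text
{'time_s': 5.85, 'tool_pos': [0.5464, -0.0417, 0.2672], 'tool_rot': [-179.9622, -0.0011, -101.3269], 'force': [0.3174, -0.6595, -2.7764], 'grip_width': 0.0217}
[245.7881642  220.88022739]
[270.91919344 229.35835802]
```

View pics/e3.png

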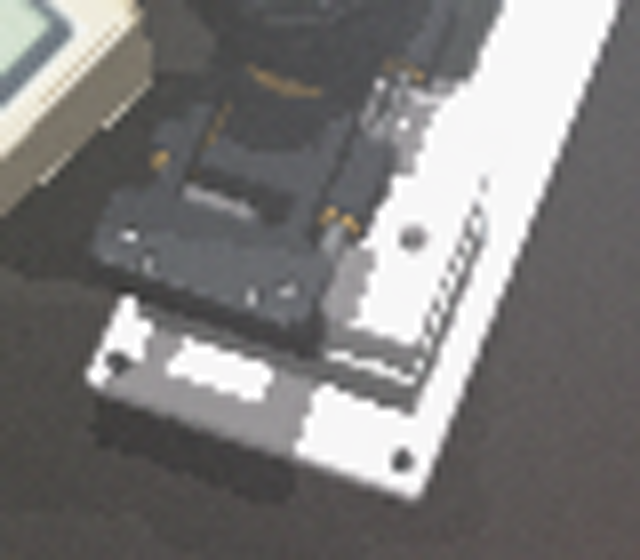

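Call:
carry_out(
  increments=[
    [0, 0, -0.002, 0, 1],
    [0, 0, -0.004, 0, 1],
    [0, 0, -0.006, 0, 1],
    [0, 0, -0.006, 0, 1],
  ],
)

```text
time_s: 6.25
tool_pos: [0.5461, -0.0418, 0.2604]
tool_rot: [180.0, -0.0, -101.3]
force: [-0.2, 0.3, -2.8]
grip_width: 0.0217
```

Call:
carry_out(
  increments=[
    [0, 0, -0.002, 0, 1],
    [0, 0, -0.004, 0, 1],
    [0, 0, -0.005, 0, 1],
    [0, 0, -0.005, 0, 1],
  ],
)

```text
time_s: 6.65
tool_pos: [0.5462, -0.042, 0.2556]
tool_rot: [-180.0, -0.0, -101.3]
force: [0.0, -1.3, -3.1]
grip_width: 0.0218
```

Call:
carry_out(
  increments=[
    [0, 0, -0.002, 0, 1],
    [0, 0, -0.004, 0, 1],
    [0, 0, -0.006, 0, 1],
    [0, 0, -0.008, 0, 1],
    [0, 0, -0.009, 0, 1],
    [0, 0, -0.009, 0, 1],
  ],
)

```text
time_s: 7.25
tool_pos: [0.5463, -0.042, 0.2466]
tool_rot: [-180.0, -0.0, -101.3]
force: [1.1, -1.8, -2.9]
grip_width: 0.0219
```

Call:
carry_out(
  increments=[
    [0, 0, -0.001, 0, 1],
    [0, 0, -0.002, 0, 1],
    [0, 0, -0.003, 0, 1],
    [0, 0, -0.003, 0, 1],
  ],
)

```text
time_s: 7.65
tool_pos: [0.5464, -0.0419, 0.2447]
tool_rot: [-180.0, -0.0, -101.4]
force: [-1.2, -2.7, 4.5]
grip_width: 0.0222
```

Call:
carry_out(
  increments=[
    [0, 0, 0.001, 0, -0.2],
    [0, 0, 0.002, 0, -0.2],
    [0, 0, 0.002, 0, -0.2],
    [0, 0, 0.002, 0, -0.2],
    [0, 0, 0.002, 0, -0.2],
    [0, 0, 0.015, 0, -0.2],
    [0, 0, 0.04, 0, -0.2],
    [0, 0, 0.07, 0, -0.2],
    [0, 0, 0.1, 0, -0.2],
    [-0.01, 0.04, 0.11, 0, -0.2],
    [-0.01, 0.08, 0.11, 0, -0.2],
    [-0.01, 0.12, 0.11, 0, -0.2],
    [-0.01, 0.16, 0.11, 0, -0.2],
    [-0.01, 0.18, 0.11, 0, -0.2],
    [-0.01, 0.18, 0.11, 0, -0.2],
  ],
)

```text
time_s: 9.15
tool_pos: [0.5354, 0.1426, 0.3551]
tool_rot: [-180.0, 0.1, -100.9]
force: [-0.2, 0.2, 0.1]
grip_width: 0.0521
```

Run:
```python
from m import *
for n in('top','scene'): look(n,n+'4')
o=env.get_obs(); print({k:np.round(v,4).tolist() for k,v in o.items() if k[0] in 'tfg'})
a=cv2.resize(np.load('top4.npz')['p'][160:300,180:370,::-1],None,fx=4,fy=4,interpolation=cv2.INTER_CUBIC);cv2.imwrite('pics/f1.png',a)
a=cv2.resize(np.load('scene4.npz')['p'][110:270,180:340,::-1],None,fx=3.7,fy=3.7,interpolation=cv2.INTER_CUBIC);cv2.imwrite('pics/f2.png',a)
```

```text
{'time_s': 9.25, 'tool_pos': [0.5363, 0.1381, 0.3544], 'tool_rot': [-179.9613, -0.0352, -101.2941], 'force': [-0.02, -0.2723, -0.3538], 'grip_width': 0.052}
```

View pics/f1.png

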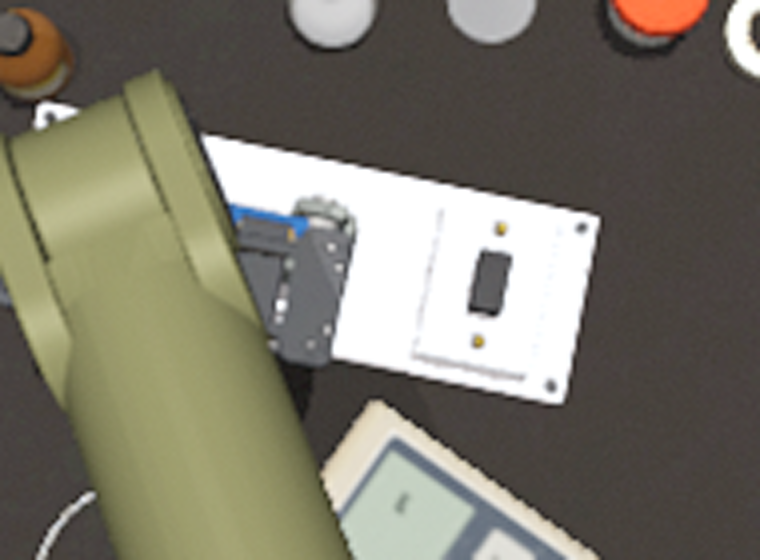

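View pics/f2.png

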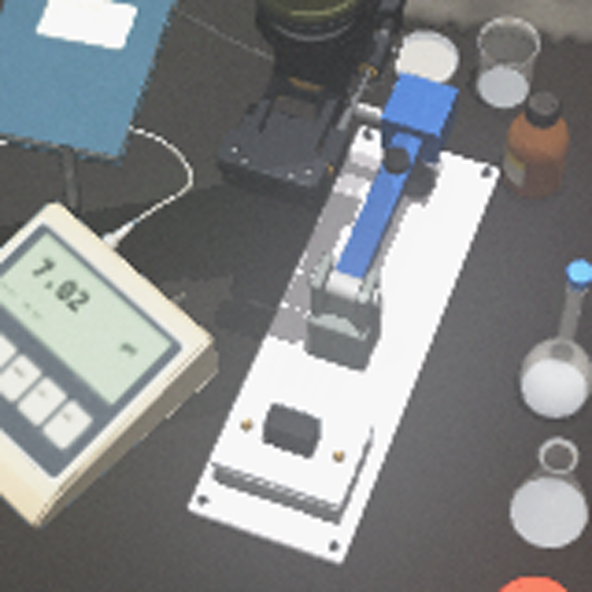

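Both views show the pins poking through the plate on either side of the boss, with the plate flush. I now move above the latch stem.

Call:
carry_out(
  increments=[
    [0.005, 0.03, 0, 0, -0.2],
    [0.011, 0.062, 0, 0, -0.2],
    [0.016, 0.09, 0, 0, -0.2],
    [0.019, 0.104, -0.015, 0, -0.2],
    [0.019, 0.108, -0.04, 0, -0.2],
    [0.019, 0.108, -0.05, 0, -0.2],
    [0.019, 0.108, -0.05, 0, -0.2],
    [0.019, 0.108, -0.05, 0, -0.2],
  ],
)

```text
time_s: 10.05
tool_pos: [0.5559, 0.2448, 0.3044]
tool_rot: [-180.0, -0.0, -101.5]
force: [0.2, -0.4, -0.4]
grip_width: 0.0521
```

Run:
```python
from m import *
for n in('top','scene'): 
    p,d=look(n,n+'5')
    C=cloud(n,d); m=(abs(C[...,0]-.5464)<.07)&(abs(C[...,1]+.042)<.07)&(p.min(2)>150)&(C[...,2]>.03)
    print(n,np.percentile(C[m][:,2],[10,50,90]).round(4),m.sum())
    # plane tilt
    q=C[m]; q=q[abs(q[:,2]-np.median(q[:,2]))<.006]; A=np.c_[q[:,:2]-[.5464,-.042],np.ones(len(q))]; print(np.linalg.lstsq(A,q[:,2],rcond=None)[0].round(4))
o=env.get_obs(); print({k:np.round(v,4).tolist() for k,v in o.items() if k[0] in 'tfg'})
a=cv2.resize(np.load('top5.npz')['p'][170:270,140:280,::-1],None,fx=5,fy=5,interpolation=cv2.INTER_CUBIC);cv2.imwrite('pics/g1.png',a)
a=cv2.resize(np.load('scene5.npz')['p'][90:200,210:340,::-1],None,fx=5,fy=5,interpolation=cv2.INTER_CUBIC);cv2.imwrite('pics/g2.png',a)
```

```text
top [0.0512 0.0551 0.0588] 1041
[0.0016 0.0009 0.0551]
scene [0.05   0.0545 0.0584] 802
[0.0006 0.0042 0.0546]
{'time_s': 10.15, 'tool_pos': [0.5559, 0.2455, 0.3052], 'tool_rot': [-179.8859, 0.0338, -101.4203], 'force': [-0.2823, 0.1096, -0.3124], 'grip_width': 0.0521}
```

View pics/g1.png

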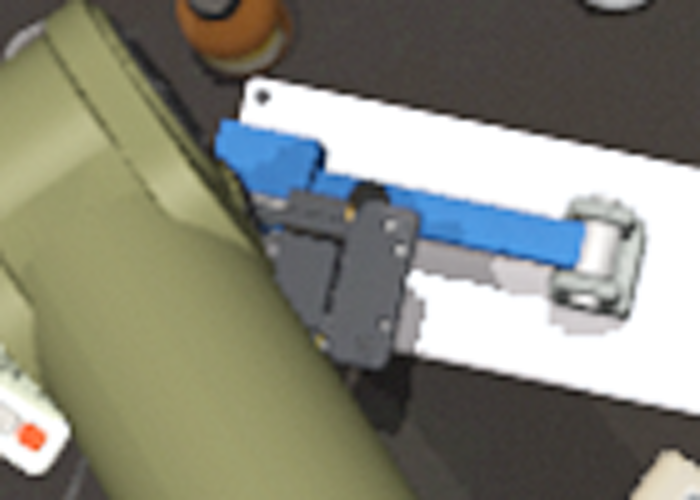

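View pics/g2.png

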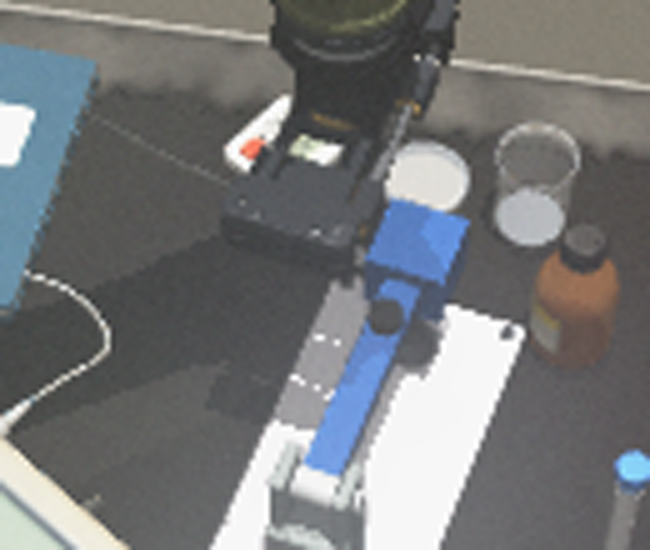

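Depth puts the plate's top at 55 mm with no tilt, so it is seated. The views show the gripper beside the head with both fingers over the stem. Next I lower and grip.

Call:
carry_out(
  increments=[
    [0, 0, -0.01, 0, -0.2],
    [0, 0, -0.02, 0, -0.2],
    [0, 0, -0.03, 0, -0.2],
    [0, 0, -0.04, 0, -0.2],
    [0, 0, -0.046, 0, -0.2],
    [0, 0, -0.047, 0, -0.2],
    [0, 0, -0.047, 0, -0.2],
  ],
)

```text
time_s: 10.85
tool_pos: [0.5552, 0.2464, 0.2566]
tool_rot: [180.0, -0.0, -101.3]
force: [0.0, 0.6, -0.3]
grip_width: 0.0519
```

Call:
carry_out(
  increments=[
    [0, 0, 0, 0, 1],
    [0, 0, 0, 0, 1],
    [0, 0, 0, 0, 1],
    [0, 0, 0, 0, 1],
    [0, 0, 0, 0, 1],
    [0, 0, 0, 0, 1],
    [0, 0, 0, 0, 1],
    [0, 0, 0, 0, 1],
    [0, 0, 0, 0, 1],
    [0, 0, 0, 0, 1],
  ],
  grip_force=50,
)

```text
time_s: 11.85
tool_pos: [0.5552, 0.246, 0.2568]
tool_rot: [180.0, -0.0, -101.3]
force: [-1.1, -1.8, 1.7]
grip_width: 0.0107
```

Call:
carry_out(
  increments=[
    [-0.003, 0.0006, 0, 0, 1],
    [-0.006, 0.0012, 0, 0, 1],
    [-0.009, 0.0018, 0, 0, 1],
    [-0.012, 0.0024, 0, 0, 1],
    [-0.012, 0.0024, 0, 0, 1],
    [-0.012, 0.0024, 0, 0, 1],
  ],
)

```text
time_s: 12.45
tool_pos: [0.545, 0.2478, 0.2572]
tool_rot: [-179.7, 0.1, -101.4]
force: [6.6, -2.6, -2.7]
grip_width: 0.0105
```

Call:
carry_out(
  increments=[
    [0, 0, 0.002, 0, 1],
    [0, 0.0003, 0.005, 0, 1],
    [0, 0.0006, 0.01, 0, 1],
    [0, 0.0007, 0.015, 0, 1],
    [0, 0.0007, 0.015, 0, 1],
  ],
)

```text
time_s: 12.95
tool_pos: [0.5452, 0.2483, 0.2723]
tool_rot: [-179.7, 0.1, -101.4]
force: [8.0, -1.2, -5.0]
grip_width: 0.0103
```

Call:
carry_out(
  increments=[
    [0, -0.0003, 0.007, 0, 1],
    [-0.0001, -0.0007, 0.015, 0, 1],
    [-0.0003, -0.0015, 0.022, 0, 1],
    [-0.0005, -0.0025, 0.03, 0, 1],
    [-0.0008, -0.004, 0.037, 0, 1],
    [-0.0011, -0.0057, 0.044, 0, 1],
    [-0.0015, -0.0078, 0.051, 0, 1],
    [-0.002, -0.01, 0.058, 0, 1],
    [-0.0026, -0.013, 0.065, 0, 1],
    [-0.0032, -0.0157, 0.072, 0, 1],
    [-0.0038, -0.0185, 0.078, 0, 1],
    [-0.004, -0.0195, 0.08, 0, 1],
    [-0.004, -0.0195, 0.08, 0, 1],
    [-0.004, -0.0195, 0.08, 0, 1],
  ],
)

```text
time_s: 14.35
tool_pos: [0.541, 0.2297, 0.3525]
tool_rot: [-179.6, 0.2, -101.4]
force: [7.5, -0.6, -2.5]
grip_width: 0.0105
```

Run:
```python
from m import *
for n in('top','scene'): 
    p,d=look(n,n+'6'); p=p.astype(int)
    C=cloud(n,d); x,y,w,h={'top':(150,160,120,110),'scene':(230,90,90,120)}[n]
    m=np.zeros(d.shape,bool);q=p[y:y+h,x:x+w];m[y:y+h,x:x+w]=(q[...,2]>100)&(q[...,0]<90)&(q[...,2]>q[...,0]+60)
    c,s=.9803,.1977; Q=C[m]-[.5691,.0708,.108]; yy=Q[:,0]*s+Q[:,1]*c; k=(abs(Q[:,0]*c-Q[:,1]*s)<.03)&(yy>.03)&(yy<.12)&(Q[:,2]>-.02)
    if k.sum()>5: print(n,k.sum(),'arm slope deg',np.degrees(np.arctan(np.polyfit(yy[k],Q[k,2],1)[0])))
o=env.get_obs(); print({k:np.round(v,4).tolist() for k,v in o.items() if k[0] in 'tfg'})
cv2.imwrite('pics/k0.png',np.load('top6.npz')['p'][:,:,::-1])
a=cv2.resize(np.load('scene6.npz')['p'][70:270,200:370,::-1],None,fx=3,fy=3,interpolation=cv2.INTER_CUBIC);cv2.imwrite('pics/k1.png',a)
```

```text
top 332 arm slope deg 36.8220090464893
scene 71 arm slope deg 53.57160182251813
{'time_s': 14.45, 'tool_pos': [0.541, 0.2297, 0.3524], 'tool_rot': [-179.6512, 0.1996, -101.397], 'force': [7.8785, 0.5226, -2.7662], 'grip_width': 0.0106}
```

View pics/k0.png

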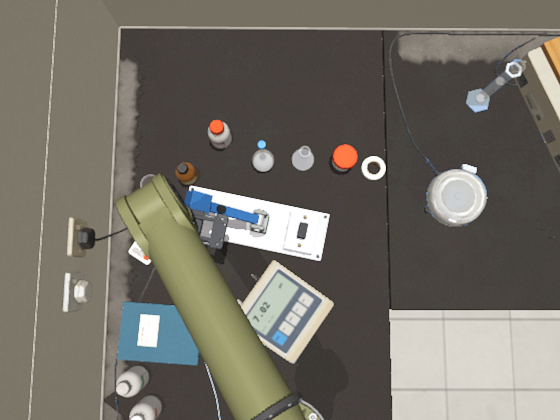

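View pics/k1.png

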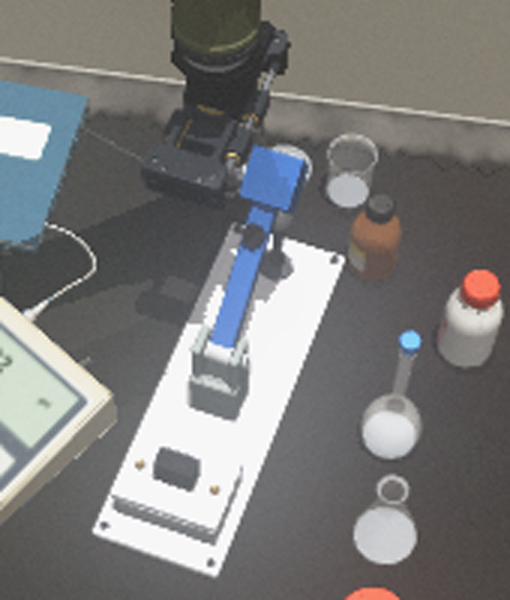

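The arm is visibly up and still held, and the plate is still on the pins. The two slope fits disagree (36.8° and 53.6°), so I hold a moment and recheck with the head's height and the bystanders.

Call:
carry_out(
  increments=[
    [0, 0, 0, 0, 1],
    [0, 0, 0, 0, 1],
    [0, 0, 0, 0, 1],
    [0, 0, 0, 0, 1],
    [0, 0, 0, 0, 1],
    [0, 0, 0, 0, 1],
    [0, 0, 0, 0, 1],
    [0, 0, 0, 0, 1],
  ],
)

```text
time_s: 15.25
tool_pos: [0.541, 0.2297, 0.3524]
tool_rot: [-179.7, 0.2, -101.4]
force: [7.9, -0.4, -2.6]
grip_width: 0.0107
```

Run:
```python
from m import *
for n in('top','scene'):
    p,d=look(n,n+'7'); p=p.astype(int)
    C=cloud(n,d); x,y,w,h={'top':(150,160,120,110),'scene':(230,90,90,120)}[n]
    m=np.zeros(d.shape,bool);q=p[y:y+h,x:x+w];m[y:y+h,x:x+w]=(q[...,2]>q[...,0]+60)&(q[...,0]<90)
    m=cv2.erode(m.astype(np.uint8),np.ones((3,3)))>0
    c,s=.9803,.1977; Q=C[m]-[.5691,.0708,.108]; xx=Q[:,0]*c-Q[:,1]*s; yy=Q[:,0]*s+Q[:,1]*c
    k=(abs(xx)<.025)&(yy>.0)&(Q[:,2]>-.02)&(Q[:,2]<.2)
    for lo in np.arange(.0,.2,.02):
        kk=k&(yy>lo)&(yy<lo+.02)
        if kk.sum()>3: print(n,round(lo+.01,2),kk.sum(),np.median(Q[kk,2]).round(4))
    p0=np.load(n+'0.npz')['p'].astype(int); 
    if n=='scene':
        df=(abs(p-p0).max(2)>60).astype(np.uint8); df=cv2.morphologyEx(df,cv2.MORPH_OPEN,np.ones((3,3)))
        cv2.imwrite('pics/df.png',np.hstack([df*255]))
o=env.get_obs(); print({k:np.round(v,4).tolist() for k,v in o.items() if k[0] in 'tfg'})
```

```text
top 0.01 42 0.0175
top 0.03 55 0.0283
top 0.05 56 0.0416
top 0.07 51 0.0533
top 0.11 81 0.0832
top 0.13 143 0.1058
top 0.15 131 0.1173
top 0.17 36 0.1055
scene 0.11 25 0.0994
scene 0.13 86 0.1059
scene 0.15 21 0.1147
{'time_s': 15.35, 'tool_pos': [0.541, 0.2298, 0.3524], 'tool_rot': [-179.6553, 0.1972, -101.3945], 'force': [7.6449, 0.0939, -2.8249], 'grip_width': 0.0109}
```

View pics/df.png

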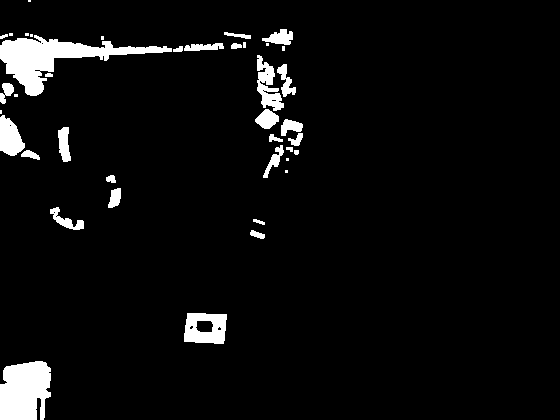

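The difference picture shows changes only at the robot, the press arm, the vacated plate spot and the now-covered timer at (267,119). The bar's slope over the clean stretch is about 31°, and the pose is still. I'm handing in.

```bash
python3 -c "
from cell import env
print(env.sign_off())"
```

```text
the job is handed in; nothing more can be done
None
```

I finished the job and handed it in at about 15.4 s. The backplate is seated, and the robot is still gripping the latch stem with the clamp arm held up at about 31–33°.

- **Backplate:** I lowered it over both pins until a contact push registered, and only then let go. Both pins show through the holes. The cameras put its top at 54.6–55.1 mm (55 expected), with no significant tilt.
- **Latch and arm:** I pulled the stem about 10 mm against roughly 7 N of spring, then lifted along the hinge arc. Over the last second the pose, force and hold stayed steady.
- **Arm angle:** Tool travel gives about 33°, and the top camera's heights along the clean part of the bar give about 31°. Two rougher camera fits disagreed: 36.8° from the top camera, and 53.6° from the scene camera. I dismissed these because the head and the arm's black knob were in the data, and because the scene camera saw too little of the bar to recheck.
- **Grip reading:** The gripper reading crept from 10.3 to 10.9 mm while holding, with no slip seen.
- **Bystanders:** A before/after comparison in the scene camera showed no change to the glassware. The gripper hid the timer and partly hid the petri dish, so I could not confirm those two directly.

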